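Turn a control module over against the turning stop

ROBOT

A 7-joint arm with a two-finger parallel gripper is mounted at the origin on the work surface. World frame = base frame: x ahead of the robot, y to its left, z up, the work surface at z = 0. Lengths are in m, angles in rad, forces in N, time in s.
With the tool pointing down it reaches from about 0.4 to 0.85 m from the base axis. Payload 10.4 kg.
Tool frame: the origin (TCP) lies midway between the tips of the shut fingers; the grasp point (between the pads) lies 19 mm behind it; z points along the fingers, y is the line along which they close (so a half turn about z gives the same grasp; the last joint's range is limited). The gripper opens to 87 mm and grips with 3 to 60 N. Pads are 19 mm wide; open, the fingers measure 117 mm over their backs; the gripper's body (75 mm by 190 mm) begins 51 mm behind the grasp point.
Start: joints at [1.143, 0.332, -0.065, 1.46, 0.022, 1.35, -0.088], TCP at [0.246, -0.575, 0.223] pointing down, gripper open.
Joint ranges: [-2.6, 2.6], [-0.5, 2.12], [-1.47, 1.34], [0.16, 2.42], [-1.27, 4.41], [0.06, 2.06], [-2.6, 2.6]. Speed limits (rad/s): [2.22, 2.22, 2.79, 2.79, 3.14, 3.14, 3.14].

INTERFACE

Orientations are given as a unit quaternion [x, y, z, w].
In Python, from bench import r gives the robot as it stands.
- The arm moves only by the tool arm_command, never from a script. Its argument "moves" is one flat list of numbers, 4 for each row, row after row: the shift along the tool's x, y, z in cm, then the turn about the tool's z in degrees. A call has 1 to 12 rows; each row shifts and turns the commanded pose from where the row before left it, along the tool's axes as they then stand; what a row does not reach is not made up. A row lasts 1/12 s, in which the tool goes at most 41.7 mm and 7.16 degrees, less where a joint would pass 70% of its speed; a pose out of reach is approached as far as the arm can. A call with a gripper value outside its range is refused whole. "fingers" is the opening in per cent of the stroke, from 0 (shut) to 100 (fully open), set as the call begins (left out, the last holds). The fingers move at their own pace and stop on an object; "squeeze" is the grip in N (left out, the last holds). Time passes only in rows, so rows that do not move let the fingers close. It gives the time, the measured TCP pose, the force, the opening and the grip force at its end, in the units of the state.
- r.read_state(): the state, without advancing time (a new reading comes with each control period).
- r.camera(name): name is "scene" or "side" or "wrist"; returns the picture (400x640x3 uint8, red, green, blue); there is no depth.
- r.camera_info(name): a dict with "fx", "fy", "cx", "cy" (pixels), "origin" and "attitude" of the camera in the world. Camera axes: x right, y up, looking along -z (the intrinsics and any distortion apply to the point x, -y, -z); pixel columns grow to the right and rows downward; lengths in m; the calibration is good to about 2 mm. A picture is of the moment at which its call begins: read the wrist's pose just before it. camera_info takes no time and is no camera call; for the wrist camera it gives the pose at the moment of the call.
- r.close_job(): hands the job in; it is judged then, once.
The state is a dict: "time": time; "joint_positions": joint angles; "joint_vel": joint speeds; "joint_torque": joint torques, N m; "ee_pos": TCP position; "eef_rot": TCP orientation; "ft_force": force on the tool from outside, world axes, zero at the start; "torque": the same for the moment, N m; "width": finger opening in m; "grip_force": force on a finger pad.
Only numpy, scipy, OpenCV 4.12 (cv2) and the standard library are available. Lean on these libraries where they do the work, as an engineer would, in place of code of your own. Each camera call takes 0.05 s, during which the arm holds its last target. There are 200 camera calls.

TASK

Turn the flat control module over so that its bare metal base faces up: with the fingertips, push it along the mat against the sloping steel stop until it tips up and leans on the stop, then reach behind the stop and push its raised edge back so that it topples over and lies flat, board side down, on the mat in front of the stop. Never pick the module up off the mat, and leave everything else on the bench where it is.

Things in the scene. Friction and masses are not known exactly. Their poses are not given: they have to be found in the camera images.
- stop: Steel turning stop fixed to the mat, 170 mm long (y), 71 mm deep. Its flat front face leans away at 60 degrees to the mat, from the foot line up to an edge 42 mm high; behind it a back 32 mm high and a 4 mm flange. The face is slippery (friction about 0.1), the mat is not. Origin: middle of the foot line, on the mat; x level, from the module's side into the stop; y along the foot line; z up.
- stop_top (a point): Middle of the stop's upper edge, 24 mm behind its foot line, 42 mm up. The module leaning flat on the face, near edge at the foot line, has its upper edge 69 mm up, 27 mm above and 16 mm behind this point; it stays there when let go; pushed in less it may slide down. A push on the back of that upper edge, towards the robot and past upright, topples it onto its board side.
- module: Flat rigid slab 80 (x) by 100 (y) by 7 mm thick, about 150 g: aluminium base below, green circuit board sunk in a black rim above, nothing stands out. Origin: centre of the metal underside; z out of the board side (up at the start), x roughly towards the stop at the start. It starts flat on the mat, far edge some 10 to 40 mm from the foot line, up to 15 degrees askew, 15 mm off to the side.
- module_near (a point): Push here, low along the mat, straight at the stop: the far edge climbs the face and the slab tips up (up to about 10 N to start it climbing, then 2 N). Middle of the module's near (-x) side face, at half thickness; on the slab and moves with it.
- module_far (a point): Middle of the module's far (+x) side face, at half thickness; on the slab and moves with it.
- module_left (a point): Middle of the module's left (+y) side face, at half thickness; on the slab and moves with it.
- module_right (a point): Middle of the module's right (-y) side face, at half thickness; on the slab and moves with it.
- tape: Bystander, to be left alone: roll of amber tape lying flat, 72 mm across, 24 mm high, hole 52 mm.
- socket: Bystander, to be left alone: small steel socket standing upright, 24 mm across, 30 mm high.
- paste: Bystander, to be left alone: grey screw-cap jar, 42 mm across, 55 mm high.
- screwdriver: Bystander, to be left alone: screwdriver lying on the mat.
- wrench: Bystander, to be left alone: steel wrench lying on the mat.
- scraper: Bystander, to be left alone: putty scraper with a red handle lying on the mat.
- cap: Bystander, to be left alone: small red plastic terminal cap, 30 mm across, 26 mm high.
Things that resemble listed ones, but are neither listed nor needed, are in the scene too. There is more than one size of the module; the job needs the middle-sized.

How it is judged:
By the outcome, as a careful person would: the job done as asked, in the order asked, and still so for the second after the job is handed in, with the robot touching nothing.
It also fails if it takes over 59 s, if anything falls off the work surface, if the arm or the gripper's body presses on something with over 40 N, if the wrist force passes 120 N, or if a joint passes its speed limit or range.

## Working session

There is one attempt and no reset: what is moved stays moved. The work goes in short steps, Python scripts to look and compute and a tool call to move; the robot and the scene stay as the last step left them, time stands still between calls to the robot, and variables do not carry over. Pictures are saved under pics/ and viewed, at most 10 in all, crops included, and the job is handed in when it is done.

Besides the shell and the picture viewer there is one more tool, called after ">>>" as a command line: name --argument value ..., lists and objects as JSON in quotes. arm_command: Moves the arm, as the interface text tells. Its arguments: {"type":"object","properties":{"moves":{"type":"array"},"fingers":{"type":"number"},"squeeze":{"type":"number"}},"required":["moves"]}

```bash
mkdir -p pics; ls; python3 - <<'E'
from bench import r
import cv2
s=r.read_state();print(s['time'],s['ee_pos'],s['eef_rot'],s['width'])
for n in("scene","side"):
    print(n,r.camera_info(n)); cv2.imwrite(f"pics/{n}0.png",r.camera(n)[:,:,::-1])
E
```

```text
pics
0.0 [ 0.24598793 -0.57414093  0.22175992] [ 9.79586332e-01  2.01022680e-01 -1.70745824e-04 -6.86539048e-04] 0.08736008589266507
scene {'fx': 367.77452652818437, 'fy': 367.77452652818437, 'cx': 318.21077031804754, 'cy': 201.17774185032368, 'origin': array([ 1.12415067, -0.47859404,  0.98545134]), 'attitude': array([0.31383411, 0.15512253, 0.42620885, 0.83414098])}
side {'fx': 394.5406963220873, 'fy': 394.5406963220873, 'cx': 323.19067216628173, 'cy': 196.48949348579922, 'origin': array([-0.00150647,  0.66570403,  0.80105547]), 'attitude': array([-0.12587864,  0.39409883,  0.86527618, -0.28308623])}
```

View pics/scene0.png

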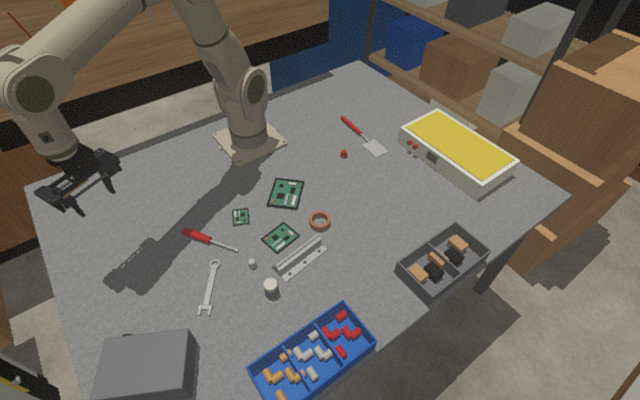

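View pics/side0.png

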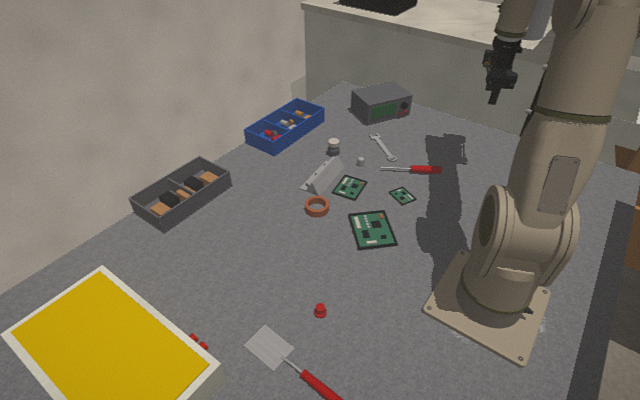

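The candidates are the green boards in the scene view. The one at (286,193) looks large, (241,217) small, and (281,237) middle-sized, next to the stop at (300,258). I'll measure all three and crop the chosen one.

```bash
cat > h.py <<'E'
import numpy as np, cv2
from scipy.spatial.transform import Rotation as R
def ray(ci,u,v):
    d=np.array([(u-ci['cx'])/ci['fx'],-(v-ci['cy'])/ci['fy'],-1.])
    return np.array(ci['origin']),R.from_quat(ci['attitude']).apply(d)
def onz(ci,u,v,z):
    o,d=ray(ci,u,v); return o+d*(z-o[2])/d[2]
def proj(ci,p):
    q=R.from_quat(ci['attitude']).inv().apply(np.asarray(p)-ci['origin'])
    return np.array([ci['cx']-ci['fx']*q[0]/q[2], ci['cy']+ci['fy']*q[1]/q[2]])
def greens(img,ci,z=.007,lo=(35,60,30),hi=(90,255,255),amin=60):
    hsv=cv2.cvtColor(img,cv2.COLOR_RGB2HSV); m=cv2.inRange(hsv,lo,hi)
    m=cv2.morphologyEx(m,cv2.MORPH_CLOSE,np.ones((5,5)))
    out=[]
    for c in cv2.findContours(m,cv2.RETR_EXTERNAL,cv2.CHAIN_APPROX_NONE)[0]:
        if cv2.contourArea(c)<amin: continue
        P=np.array([onz(ci,*p[0],z)[:2] for p in c])*1000
        out.append((c.reshape(-1,2).mean(0).round(),cv2.minAreaRect(P.astype(np.float32))))
    return out
E
python3 - <<'E'
from bench import r
from h import *
for n in("scene","side"):
    ci=r.camera_info(n); im=cv2.imread(f"pics/{n}0.png")[:,:,::-1].copy()
    for g in greens(im,ci): print(n,g)
a=cv2.imread("pics/scene0.png")[175:305,215:345]; b=cv2.imread("pics/side0.png")[125:255,285:415]
cv2.imwrite("pics/c0.png",np.hstack([cv2.resize(x,(400,400),interpolation=cv2.INTER_CUBIC) for x in(a,b)]))
E
```

```text
scene (array([279., 237.]), ((494.11553955078125, -162.49249267578125), (71.63650512695312, 92.564453125), 9.287727355957031))
scene (array([241., 217.]), ((341.7726745605469, -226.30950927734375), (49.19750213623047, 63.18138885498047), 65.08206176757812))
scene (array([285., 193.]), ((340.07806396484375, -42.51904296875), (99.18515014648438, 124.23096466064453), 44.6999626159668))
scene (array([35., 92.]), ((-883.4505615234375, -649.9867553710938), (320.2950134277344, 138.0277557373047), 1.740862250328064))
side (array([372., 229.]), ((341.72784423828125, -41.94706726074219), (98.17498779296875, 121.9736328125), 45.35359573364258))
side (array([402., 196.]), ((338.76239013671875, -219.91244506835938), (47.54316329956055, 62.29884719848633), 63.74847412109375))
side (array([349., 187.]), ((493.04718017578125, -158.8358154296875), (71.98495483398438, 88.5329360961914), 9.590755462646484))
side (array([383., 110.]), ((650.1429443359375, -655.927734375), (147.57485961914062, 75.64269256591797), 61.32649230957031))
```

View pics/c0.png

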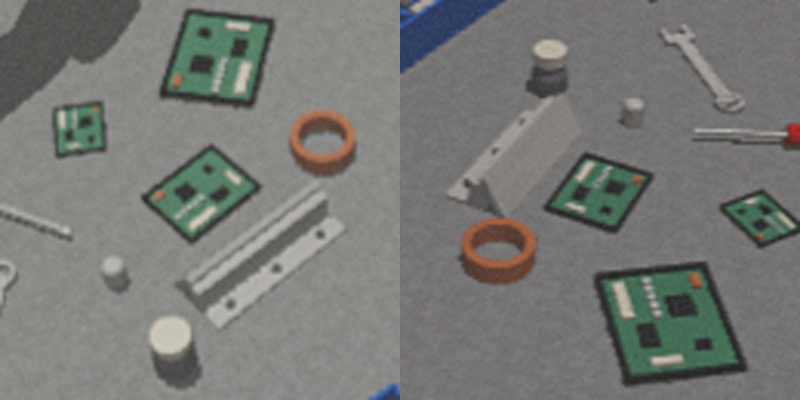

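The middle board has a green area of 72x90 mm and a black rim, so it is the 80x100 module. Its centre is about (0.4935,-0.1607) with x yawed about 9.4°. Next I'll measure the stop on enlarged crops.

```bash
python3 - <<'E'
import cv2,numpy as np
a=cv2.imread("pics/scene0.png")[230:285,268:333]; b=cv2.imread("pics/side0.png")[150:205,290:355]
cv2.imwrite("pics/c1.png",np.hstack([cv2.resize(x,None,fx=6,fy=6,interpolation=cv2.INTER_CUBIC) for x in(a,b)]))
E
```

```text
(no output)
```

View pics/c1.png

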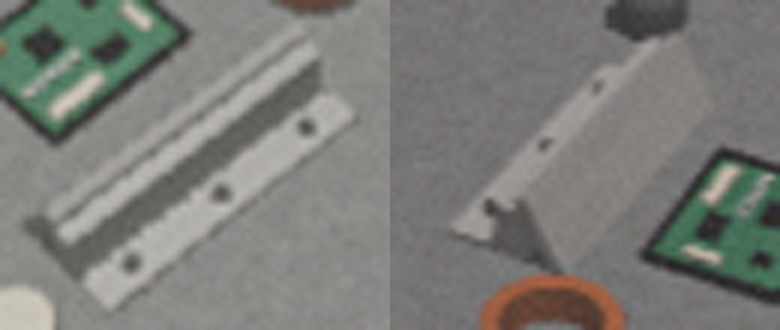

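```bash
python3 - <<'E'
from bench import r
from h import *
S=r.camera_info("side");C=r.camera_info("scene")
def pr(t,ci,a,b,z):
    p,q=onz(ci,*a,z)*1e3,onz(ci,*b,z)*1e3; d=q-p
    print(t,p.round(1),q.round(1),np.hypot(*d[:2]).round(1),'normal ang',np.degrees(np.arctan2(d[1],d[0])).round(1),'mid',((p+q)/2).round(1))
pr('foot side',S,(319.2,194.7),(343.7,168.3),0)
pr('top side',S,(312.5,183.3),(338.3,156.3),.042)
pr('top scene',C,(268+45/6,230+212/6),(268+300/6,230+30/6),.042)
pr('flange scene',C,(286,282),(327.2,249.3),.004)
W=r.camera_info("wrist");print(W)
for n,p,z,ci in(('paste',(271,286),.055,C),('socket',(252,262),.03,C),('tape',(319,219),.024,C),('sdtip',(237,250),.0,C),('wrenchtop',(215,262),0,C)): print(n,onz(ci,*p,z))
E
```

```text
foot side [550.5 -77.6  -0. ] [ 565.  -235.7    0. ] 158.7 normal ang -84.8 mid [ 557.8 -156.7   -0. ]
top side [569.5 -69.1  42. ] [ 586.4 -232.5   42. ] 164.2 normal ang -84.1 mid [ 578.  -150.8   42. ]
top scene [ 595.6 -239.3   42. ] [580. -73.  42.] 167.0 normal ang 95.4 mid [ 587.8 -156.2   42. ]
flange scene [ 640.9 -234.4    4. ] [620.1 -65.7   4. ] 169.9 normal ang 97.0 mid [ 630.5 -150.1    4. ]
{'fx': 354.5372341218408, 'fy': 354.5372341218408, 'cx': 321.7473891894881, 'cy': 201.8281880316096, 'origin': array([ 0.31832414, -0.54321451,  0.3842846 ]), 'attitude': array([-0.1212155 ,  0.08058498, -0.54469358,  0.82590663])}
paste [ 0.65205988 -0.28768772  0.055     ]
socket [ 0.53781416 -0.28739843  0.03      ]
tape [ 0.51878553 -0.02422447  0.024     ]
sdtip [ 0.45290975 -0.29822691  0.        ]
wrenchtop [ 0.45262113 -0.37416462  0.        ]
```

Stop normal is about +5.7°, with the foot midpoint near (0.560,-0.157). That puts the module's far edge about 26 mm from the foot line, skewed about 4°, which fits the brief. I'll turn the tool square to the stop and go behind the module's near edge.

>>> arm_command --moves '[0, 0, 0, 6, 0, 0, 0, 6, 0, 0, 0, 5.5, 1.3, -2.4, 0, 0, 1.3, -2.4, 0, 0, 1.3, -2.4, 0, 0, 1.3, -2.4, 0, 0, 1.3, -2.4, 0, 0, 1.3, -2.4, 0, 0, 1.3, -2.4, 0, 0, 1.3, -2.4, 0, 0]' --fingers 50

```text
time: 1.02
ee_pos: [0.3307, -0.3717, 0.2223]
eef_rot: [0.999, 0.05, -0.0, -0.0]
ft_force: [0.7, -1.0, -0.3]
width: 0.0436
grip_force: 0.0
```

>>> arm_command --moves '[1.3, -2.4, 0, 0, 1.3, -2.4, 0, 0, 1.3, -2.4, 0, 0, 1.3, -2.4, 0, 0, 1.3, -2.4, 0, 0, 1.3, -2.4, 0, 0, 1.3, -2.4, 0, 0, 1.3, -2.4, 0, 0, 0, 0, 3, 0, 0, 0, 3, 0, 0, 0, 3, 0, 0, 0, 0, 0]'

```text
time: 2.02
ee_pos: [0.4117, -0.1705, 0.1276]
eef_rot: [0.999, 0.05, -0.004, -0.002]
ft_force: [-1.8, 0.1, -1.2]
width: 0.0434
grip_force: 0.0
```

```bash
python3 - <<'E'
from bench import r
from h import *
s=r.read_state();print(s['ee_pos'],s['eef_rot'])
ci=r.camera_info("wrist");im=r.camera("wrist");cv2.imwrite("pics/w1.png",im[:,:,::-1])
print(ci['origin'])
for g in greens(im,ci,amin=1500): print(g)
print('foot',[proj(ci,np.array([.560,-.157,0])+y*np.array([-.0993,.995,0])).round() for y in(-.085,0,.085)])
E
```

```text
[ 0.41174089 -0.1704867   0.12757087] [ 0.99874761  0.04986208 -0.00367769 -0.00185742]
[ 0.49120194 -0.16321957  0.28942838]
(array([170., 238.]), ((340.8059997558594, -42.88969421386719), (98.20635223388672, 122.97520446777344), 44.939056396484375))
(array([322.,  87.]), ((492.5985107421875, -161.92210388183594), (72.10443878173828, 91.77490997314453), 9.461606979370117))
foot [array([442.,  -8.]), array([324.,  -8.]), array([207.,  -7.])]
```

View pics/w1.png

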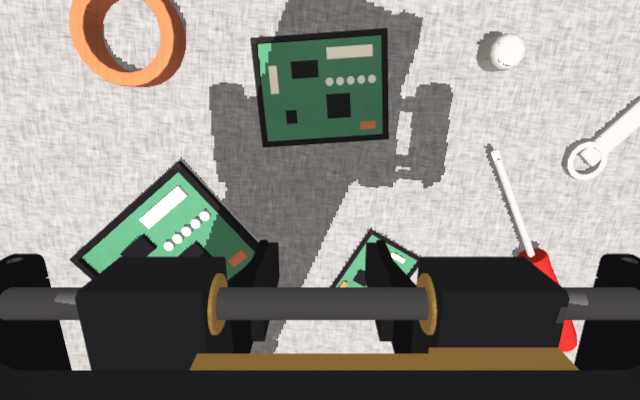

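The wrist view shows the module at (322,87), and its position agrees with the other cameras. Behind its near edge the mat is clear for the fingertips. Lowering.

>>> arm_command --moves '[0, 0, 2.5, 0, 0, 0, 2.5, 0, 0, 0, 2.5, 0, 0, 0, 2, 0, 0, 0, 1.5, 0, 0, 0, 0.5, 0, 0, 0, 0, 0, 0, 0, 0, 0, 0, 0, 0, 0]'

```text
time: 2.82
ee_pos: [0.4162, -0.1723, 0.0192]
eef_rot: [0.999, 0.05, 0.001, 0.001]
ft_force: [-0.1, 0.3, 0.1]
width: 0.0435
grip_force: 0.0
```

>>> arm_command --moves '[0, 0, 0.6, 0, 0, 0, 0.5, 0, 0, 0, 0.3, 0, 0, 0, 0, 0, 0, 0, 0, 0]'

```text
time: 3.23
ee_pos: [0.4148, -0.1717, 0.0033]
eef_rot: [0.999, 0.05, -0.0, -0.0]
ft_force: [0.2, -0.9, -0.1]
width: 0.0439
grip_force: 0.0
```

>>> arm_command --moves '[0.4, 0, 0.05, 0, 0.5, 0, 0.05, 0, 0.5, 0, 0, 0, 0.5, 0, 0, 0, 0.5, 0, 0, 0, 0.5, 0, 0, 0, 0.4, 0, 0, 0, 0.4, 0, 0, 0, 0.4, 0, 0, 0, 0.4, 0, 0, 0, 0.4, 0, 0, 0, 0, 0, 0, 0]'

```text
time: 4.23
ee_pos: [0.4648, -0.1667, 0.0026]
eef_rot: [0.999, 0.05, 0.0, 0.0]
ft_force: [-0.2, 0.3, -0.5]
width: 0.0436
grip_force: 0.0
```

```bash
python3 - <<'E'
from bench import r
from h import *
for n in("scene","side"):
    ci=r.camera_info(n); im=r.camera(n);cv2.imwrite(f"pics/{n}2.png",im[:,:,::-1])
    for g in greens(im,ci,amin=100): print(n,g)
E
```

```text
scene (array([285., 241.]), ((515.763916015625, -160.8531494140625), (65.63912200927734, 91.28028106689453), 2.0579617023468018))
scene (array([239., 216.]), ((341.9059753417969, -226.9566650390625), (47.004974365234375, 64.05772399902344), 61.171112060546875))
scene (array([293., 187.]), ((333.1234436035156, -15.911125183105469), (70.23361206054688, 77.02922058105469), 45.35599136352539))
side (array([372., 230.]), ((342.4645080566406, -41.839874267578125), (98.26217651367188, 122.84912872314453), 45.308414459228516))
side (array([402., 196.]), ((338.9059143066406, -219.9832305908203), (47.54316329956055, 62.61882781982422), 63.74847412109375))
side (array([388., 109.]), ((639.3900756835938, -672.6723022460938), (57.24494934082031, 109.83004760742188), 28.28285026550293))
```

>>> arm_command --moves '[0.2, 0, 0, 0, 0.2, 0, 0, 0, 0.2, 0, 0, 0, 0.2, 0, 0, 0, 0.2, 0, 0, 0, 0.2, 0, 0, 0, 0.2, 0, 0, 0, 0.2, 0, 0, 0, 0.2, 0, 0, 0, 0.2, 0, 0, 0]'

```text
time: 5.17
ee_pos: [0.4841, -0.1649, 0.0026]
eef_rot: [0.999, 0.05, 0.0, 0.0]
ft_force: [-1.5, -0.5, -1.4]
width: 0.0434
grip_force: 0.8
```

>>> arm_command --moves '[0.2, 0, 0, 0, 0.2, 0, 0, 0, 0.2, 0, 0, 0, 0.2, 0, 0, 0, 0.2, 0, 0, 0]'

```text
time: 5.58
ee_pos: [0.4939, -0.1639, 0.0026]
eef_rot: [0.999, 0.05, 0.0, 0.0]
ft_force: [-1.4, -1.2, -0.6]
width: 0.0433
grip_force: 0.6
```

```bash
python3 - <<'E'
from bench import r
from h import *
a=r.camera("scene")[200:290,230:340];b=r.camera("side")[130:220,290:400]
cv2.imwrite("pics/c3.png",np.hstack([cv2.resize(x,(400,327),interpolation=cv2.INTER_CUBIC) for x in(a,b)])[:,:,::-1])
E
```

```text
(no output)
```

View pics/c3.png

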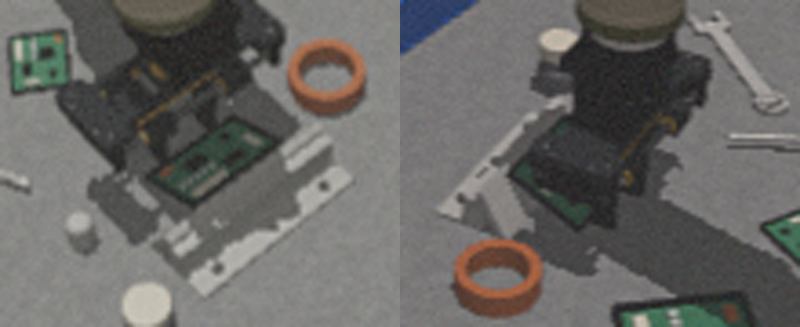

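The module has climbed the face and is square to the stop. I'll keep pushing.

>>> arm_command --moves '[0.3, 0, 0, 0, 0.3, 0, 0, 0, 0.3, 0, 0, 0, 0.3, 0, 0, 0, 0.3, 0, 0, 0, 0.3, 0, 0, 0, 0.3, 0, 0, 0, 0.3, 0, 0, 0, 0.3, 0, 0, 0, 0.3, 0, 0, 0, 0.3, 0, 0, 0, 0.2, 0, 0, 0]'

```text
time: 6.68
ee_pos: [0.5289, -0.1604, 0.0026]
eef_rot: [0.999, 0.05, 0.0, 0.0]
ft_force: [-0.9, -0.9, -0.9]
width: 0.0439
grip_force: 0.4
```

>>> arm_command --moves '[0.2, 0, 0, 0, 0.2, 0, 0, 0, 0.2, 0, 0, 0, 0.1, 0, 0, 0, 0.1, 0, 0, 0, 0.1, 0, 0, 0, 0, 0, 0, 0]'

```text
time: 7.27
ee_pos: [0.5376, -0.1595, 0.0026]
eef_rot: [0.999, 0.05, 0.0, 0.0]
ft_force: [-0.6, -0.5, -0.0]
width: 0.0437
grip_force: 0.3
```

>>> arm_command --moves '[0.1, 0, 0, 0, 0.1, 0, 0, 0, 0.1, 0, 0, 0, 0.1, 0, 0, 0, 0.1, 0, 0, 0]'

```text
time: 7.68
ee_pos: [0.5424, -0.1591, 0.0025]
eef_rot: [0.999, 0.05, -0.0, 0.0]
ft_force: [-3.4, -0.4, 0.2]
width: 0.0434
grip_force: 1.8
```

>>> arm_command --moves '[0.1, 0, 0, 0, 0.1, 0, 0, 0]'

```text
time: 7.85
ee_pos: [0.5429, -0.1591, 0.0022]
eef_rot: [0.999, 0.05, -0.002, -0.0]
ft_force: [-11.1, -1.2, 6.0]
width: 0.0435
grip_force: 5.2
```

```bash
python3 - <<'E'
from bench import r
from h import *
a=r.camera("scene")[200:290,230:340];b=r.camera("side")[130:220,290:400]
cv2.imwrite("pics/c4.png",np.hstack([cv2.resize(x,(400,327),interpolation=cv2.INTER_CUBIC) for x in(a,b)])[:,:,::-1])
print(r.read_state()['ft_force'])
E
```

```text
[-8.76913968 -0.02044247  4.46407168]
```

View pics/c4.png

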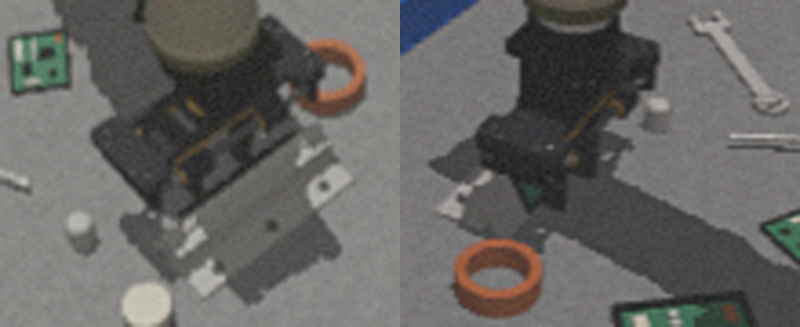

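Force jumped to about 11 N, so the module is seated flat on the face. I'll back off, then rise.

>>> arm_command --moves '[-0.2, 0, 0, 0, -0.4, 0, 0, 0, -0.7, 0, 0, 0, -1, 0, 0, 0, 0, 0, -1, 0, 0, 0, -2, 0, 0, 0, -2.5, 0, 0, 0, -2.5, 0, 0, 0, -2, 0, 0, 0, -1, 0, 0, 0, 0, 0, 0, 0, 0, 0]'

```text
time: 8.95
ee_pos: [0.5214, -0.1613, 0.1125]
eef_rot: [0.999, 0.05, 0.0, 0.0]
ft_force: [-0.7, 0.4, -0.4]
width: 0.044
grip_force: 0.0
```

```bash
python3 - <<'E'
from bench import r
from h import *
a=r.camera("scene")[200:290,230:340];b=r.camera("side")[130:220,290:400]
cv2.imwrite("pics/c5.png",np.hstack([cv2.resize(x,(400,327),interpolation=cv2.INTER_CUBIC) for x in(a,b)])[:,:,::-1])
E
```

```text
(no output)
```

View pics/c5.png

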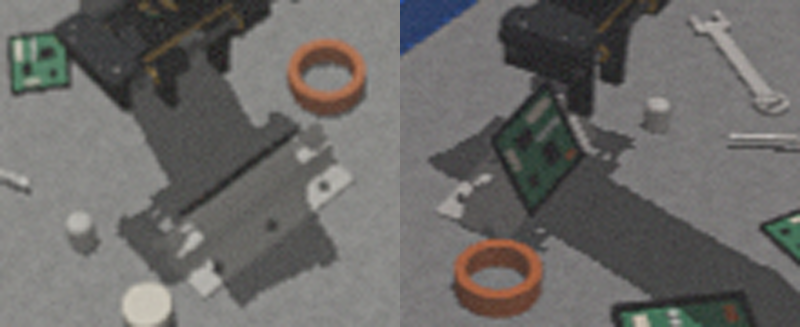

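It leans on the stop and stays there. Moving over and behind the raised edge.

>>> arm_command --moves '[1.5, 0, 0, 0, 2.5, 0, 0, 0, 2.5, 0, 0, 0, 2.5, 0, 0, 0, 1.5, 0, 0, 0, 0.5, 0, 0, 0, 0, 0, 0, 0, 0, 0, 0, 0]'

```text
time: 9.72
ee_pos: [0.6299, -0.1502, 0.1114]
eef_rot: [0.999, 0.05, -0.001, -0.0]
ft_force: [-1.1, -0.1, -0.3]
width: 0.0433
grip_force: 0.0
```

>>> arm_command --moves '[0, 0, 1, 0, 0, 0, 1.5, 0, 0, 0, 1.5, 0, 0, 0, 1, 0, 0, 0, 0.5, 0, 0, 0, 0, 0, 0, 0, 0, 0]'

```text
time: 10.3
ee_pos: [0.6309, -0.1504, 0.0578]
eef_rot: [0.999, 0.05, 0.0, 0.0]
ft_force: [-0.1, 0.3, 0.8]
width: 0.0438
grip_force: 0.0
```

>>> arm_command --moves '[-0.4, 0, 0, 0, -0.4, 0, 0, 0, -0.4, 0, 0, 0, -0.4, 0, 0, 0, -0.3, 0, 0, 0, -0.3, 0, 0, 0, -0.3, 0, 0, 0, -0.3, 0, 0, 0, -0.3, 0, 0, 0, -0.3, 0, 0, 0, -0.3, 0, 0, 0, -0.3, 0, 0, 0]'

```text
time: 11.3
ee_pos: [0.5908, -0.1542, 0.0575]
eef_rot: [0.999, 0.05, -0.0, 0.0]
ft_force: [0.4, -0.5, -0.4]
width: 0.0437
grip_force: 0.1
```

>>> arm_command --moves '[-0.3, 0, 0, 0, -0.3, 0, 0, 0, -0.3, 0, 0, 0, -0.3, 0, 0, 0, -0.3, 0, 0, 0, -0.3, 0, 0, 0]'

```text
time: 11.8
ee_pos: [0.5729, -0.156, 0.0575]
eef_rot: [0.999, 0.05, -0.0, 0.0]
ft_force: [1.0, 0.6, -0.3]
width: 0.0436
grip_force: 0.0
```

```bash
python3 - <<'E'
from bench import r
from h import *
a=r.camera("scene")[200:290,230:340];b=r.camera("side")[130:220,290:400]
cv2.imwrite("pics/c6.png",np.hstack([cv2.resize(x,(400,327),interpolation=cv2.INTER_CUBIC) for x in(a,b)])[:,:,::-1])
E
```

```text
(no output)
```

View pics/c6.png

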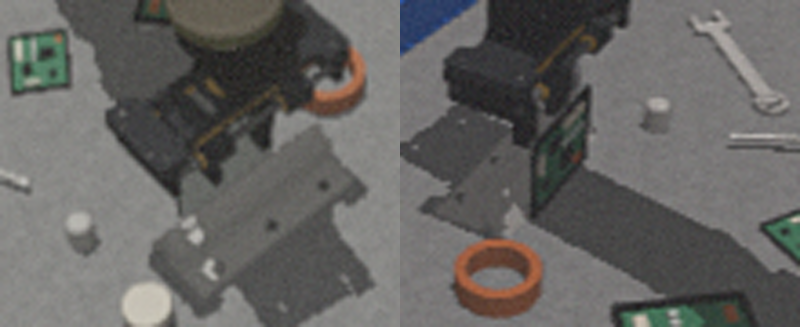

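It's nearly upright. Pushing on past vertical.

>>> arm_command --moves '[-0.3, 0, 0, 0, -0.3, 0, 0, 0, -0.3, 0, 0, 0, -0.3, 0, 0, 0, -0.3, 0, 0, 0, -0.3, 0, 0, 0, -0.3, 0, 0, 0, -0.3, 0, 0, 0, 0, 0, 0, 0, 0, 0, 0, 0, 0, 0, 0, 0]'

```text
time: 12.82
ee_pos: [0.5495, -0.1584, 0.0577]
eef_rot: [0.999, 0.05, 0.0, 0.0]
ft_force: [0.6, 0.2, -0.9]
width: 0.0436
grip_force: 0.0
```

>>> arm_command --moves '[0.5, 0, 0, 0, 0.5, 0, -1, 0, 0, 0, -2.5, 0, 0, 0, -3, 0, 0, 0, -3, 0, 0, 0, -3, 0, 0, 0, -2, 0, 0, 0, 0, 0, 0, 0, 0, 0]'

```text
time: 13.57
ee_pos: [0.5605, -0.1573, 0.2044]
eef_rot: [0.999, 0.05, 0.002, 0.0]
ft_force: [-0.7, 0.1, 0.3]
width: 0.0434
grip_force: 0.0
```

```bash
python3 - <<'E'
from bench import r
from h import *
A=r.camera("scene");B=r.camera("side")
cv2.imwrite("pics/c7.png",np.hstack([cv2.resize(x,(400,327),interpolation=cv2.INTER_CUBIC) for x in(A[180:302,200:350],B[130:252,270:420])])[:,:,::-1])
for n in("scene","side"):
  for g in greens(r.camera(n),r.camera_info(n),amin=100): print(n,g)
E
```

```text
scene (array([240., 217.]), ((342.00164794921875, -226.6810302734375), (49.320106506347656, 62.55992126464844), 65.4780502319336))
side (array([372., 230.]), ((341.96490478515625, -42.19757080078125), (98.19827270507812, 122.0618667602539), 45.35360336303711))
side (array([401., 195.]), ((339.78314208984375, -219.60208129882812), (47.59823989868164, 60.60023498535156), 62.26651382446289))
side (array([383., 110.]), ((651.558349609375, -654.5968017578125), (153.37652587890625, 71.33545684814453), 63.56852340698242))
```

View pics/c7.png

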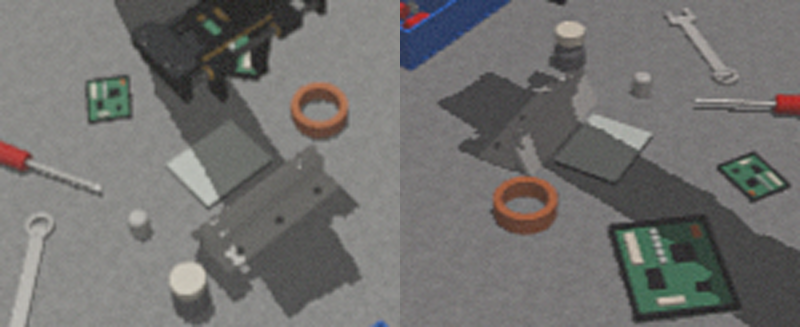

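The last view shows the module flat with its bare metal side up, at scene crop (220,163), in front of the stop. Nothing else has moved and the gripper is well clear. Handing in.

```bash
python3 -c "
from bench import r
print(r.close_job())"
```

```text
the job is handed in; nothing more can be done
None
```

The middle-sized module was tipped up against the stop and toppled; it now lies flat on the mat in front of the stop, metal base up, with nothing else seen to have moved, and the job was handed in at about 14 s.

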